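# Seat the relay and set the test tweezers to the marked gap

### The arm

A 7-joint arm with a two-finger parallel gripper is mounted at the origin on the work surface. World frame = base frame: x ahead of the robot, y to its left, z up, the work surface at z = 0. Lengths are in m, angles in rad, forces in N, time in s.
With the tool pointing down it reaches from about 0.35 to 0.9 m from the base axis. Payload 8.1 kg.
Tool frame: the origin (TCP) lies where the fingers leave the gripper's body, on its centre line; the fingertips stand 66 mm ahead of it and the grasp point (between the pads) lies 47 mm ahead of it; z points along the fingers, y is the line along which they close (so a half turn about z gives the same grasp; the last joint's range is limited). The gripper opens to 92 mm and grips with 3 to 60 N. Pads are 19 mm wide; open, the fingers measure 130 mm over their backs; the gripper's body (75 mm by 190 mm) begins 47 mm behind the grasp point.
Start: joints at [-1.296, 0.434, 0.025, 1.573, -0.012, 1.134, -0.075], TCP at [0.231, 0.581, 0.292] pointing down, gripper open.
Joint ranges: [-2.62, 2.62], [-0.44, 2.09], [-1.27, 1.32], [0.08, 2.57], [-1.32, 4.46], [0.12, 2], [-2.74, 2.74]. Speed limits (rad/s): [2.22, 2.22, 3.01, 3.01, 3.14, 3.14, 3.14].

### API

Orientations are given as a rotation vector (axis times angle).
In Python, from bench import get_obs, camera, camera_params, order, spot_in gives the robot as it stands.
- The arm moves only by the tool send_rows, never from a script. Its argument "series" is a list of rows, each a list of 7 numbers: the shift along the tool's x, y, z scaled (see below), then the turn, a rotation vector about the tool's x, y, z scaled (see below), then the gripper command: -1 is fully open, 1 is shut, values between are in proportion. A call has 1 to 5 rows; each row is the pose to reach, as a shift and turn from the pose commanded when the call began, along the tool's axes at that moment, turning the shorter way round; what a row does not reach only later rows make up. The controller multiplies each number of a shift by 60 cm and each number of a turn by pi rad. A row lasts 1/12 s, in which the tool goes at most 41.7 mm and 7.16 degrees, less where a joint would pass 70% of its speed; a pose out of reach is approached as far as the arm can. A call with a number of a shift or a turn outside -1 to 1 is refused whole. A call with a gripper value outside its range is refused whole. The fingers move at their own pace and stop on an object; "newtons" is the grip in N (left out, the last holds). Time passes only in rows, so rows that repeat a pose let the fingers close. It gives the time, the measured TCP pose, the force, the opening and the grip force at its end, in the units of the state.
- get_obs(): the state, without advancing time (a new reading comes with each control period).
- camera(name): name is "side" or "top"; returns (picture, depth): 400x640x3 uint8, blue, green, red; 400x640 float32, m along the optical axis (not along the pixel's ray), 0 where there is no reading.
- camera_params(name): a dict with "intrinsics" (3x3 intrinsics, pixels), "position" and "rotation" of the camera in the world. Camera axes: x right, y up, looking along -z (the intrinsics and any distortion apply to the point x, -y, -z); pixel columns grow to the right and rows downward; lengths in m; the calibration is good to about 2 mm. A picture is of the moment at which its call begins. camera_params takes no time and is no camera call.
- order.sign_off(): hands the job in; it is judged then, once.
Trained networks look in the newest picture that a camera, given by its name, has taken for a name from the list of things; names that differ only in an ending like _2 or _b are one class to them, and where a whole thing is asked for, a point or a joint stands for the part that bears it (a point fixed in the world has none). Each returns a list of dicts, best first, with "score" (0 to 1); they miss things now and then, are a little off and sometimes report something else, mostly with a low value. They report only what shows in the picture. A call takes as long as a camera call. They do not tell look-alikes from the thing itself.
- spot_in(camera, thing): "position" ([x, y, z] in m, in the coordinates of the camera as it stood for that picture, good to about 4 mm: the middle of the surface that is visible of it).
The state is a dict: "time_s": time; "joint_pos": joint angles; "qd": joint speeds; "tau": joint torques, N m; "eef_pos": TCP position; "orientation": TCP orientation; "force": force on the tool from outside, world axes, zero at the start; "torque": the same for the moment, N m; "gripper_width": opening from 0.0 (shut) to 1.0 (fully open); "grip_force": force on a finger pad.
Only numpy, scipy, OpenCV 4.12 (cv2) and the standard library are available. Lean on these libraries where they do the work, as an engineer would, in place of code of your own. Each camera call takes 0.05 s, during which the arm holds its last target. There are 200 camera calls.

### The job

One of the three relays stands proud of its socket: press it straight down until it is fully home. Then lift the sprung test tweezers off their rest and hold them level, tips over the middle of that relay and about 3 cm clear above it, squeezed so that the red pointer stands at the yellow rider that marks the wanted tip gap. Finish still holding them there, the gap steady, and leave everything else where it is.

Things in the scene. Friction and masses are not known exactly. Their poses are not given: they have to be found in the camera images.
- relay_top (a point): Centre of the top of the relay that stands proud: violet-grey box 36 mm (its x) by 30 mm (y), 45 mm tall, two brass discs on top, in a black socket. Until it is pressed home a yellow band shows between case and socket. Fully home, this point is 75 mm above the bench; at the start 81 to 85 mm. z up.
- relay (a joint): How far the proud relay has been pushed down, m: starts between 0 and 0.004, 0.010 is fully home (a firm stop). It slides stiffly (about 7 N) straight down and stays where it is left.
- relay_b_top (a point): Centre of the top of another relay of the same kind that is already home (75 mm above the bench), for telling them apart; it and its socket do not move.
- relay_c_top (a point): The same, for the third relay, also already home.
- rest: Fixed tool rest: base plate 175 x 70 x 5 mm with two metal ledges, tops 30 mm above the bench, on which the tweezers lie level: at x = -42 to -6 mm and 99 to 113 mm (80 mm wide); nothing but the plate between them. Rubber lugs, 10 mm higher, stand beside the tweezers' rear body. Origin on the bench under the tweezers' origin (within 2 mm); x towards the tips.
- tweezers: Sprung tweezers, 186 mm long, 16 mm high, 85 g, blue grips, brass tips. Origin on the underside, centre line, at the hinge; x to the tips, z up. Rear body x = -46 to 10 mm, 36 mm wide. Arm at -y rigid, its grip (x = 35 to 85 mm) flat at y = -18 mm; arm at +y sprung, hinged about z at (0, 8 mm). White cross bar at x = 105 mm, top 22 mm up, with yellow rider 5 mm wide; red pointer on sprung arm.
- tweezers_grip (a point): Point half-way between the grips, 60 mm ahead of the tweezers' origin, 8 mm above the underside (half-way up), on the rigid body's centre line y = 0. Squeeze here from both sides along y; the blue grips run 25 mm each way along x. At rest the outer faces lie at y = -18 and about +29 mm.
- tweezers_tips (a point): Point half-way between the tips when they are 16 mm apart, 140 mm ahead of the tweezers' origin, 80 mm ahead of the grip point, half-way up. It is fixed to the rigid body; axes as the tweezers.
- tweezer_arm (a joint): Angle q by which the sprung arm is squeezed, rad: 0 open, stop 0.26. With f = 0.186 - q: tip gap = 16 + 140 sin f mm; outer width over the grips at x = 60 mm is 36 + 60 sin f mm (47 open); pointer at y = 12.1 + 105 sin f mm. At f = 0 the outer grip faces are parallel. Spring force on the grips: 4 N to start, 10 N at f = 0, 12 N at the stop; it springs open when released.
- rider (a joint): Place of the yellow rider on the white bar, m: the rider's middle is at y = 6.1 mm + this value in the tweezers' frame; between 0.001 and 0.0125. It marks the wanted gap and keeps its place.
- pointer (a point): The red pointer on the sprung arm, at the height of the top of the white bar.
- mark (a point): Middle of the yellow rider, at the height of the top of the white bar.
- flux_bottle: Bystander, loose: amber bottle with a white cap, 36 mm across, 75 mm high. Origin on the underside. 
- solder_reel: Bystander, loose: metal reel, 52 mm across, 40 mm high. Origin on the underside. 
- screwdriver: Bystander, loose: small screwdriver lying on the bench, 150 mm long. Origin on the underside. 
- spare_relay: Bystander, loose: spare relay lying on its side, 60 x 30 x 36 mm high. Origin on the underside. 
- parts_tray: Bystander, loose: blue open tray, 90 x 120 x 30 mm. Origin on the underside. 
- dust_cap: Bystander, loose: grey connector cap, 34 mm across, 22 mm high. Origin on the underside. 
- socket_a: The black socket of the proud relay, fixed, 62 mm (x) by 44 mm (y), 30 mm high at its rim. Origin on the bench under its centre.
Things that resemble listed ones, but are neither listed nor needed, are in the scene too. Leave any green look-alike of the tweezers alone.

How it is judged:
On the way, in this order (a step that is already met when the one before it is completed fails the run):
1. the proud relay is pressed fully home (value of joint relay above 0.009 m), for 0.2 s.
2. the tweezers are lifted clear of their rest in the fingers (z of tweezers in the frame of rest above 0.045 m and contact force between the fingers and tweezers above 1 N and contact force between tweezers and rest below 0.2 N), for 0.2 s.
3. the tweezers are held over the relay at the marked gap, steady (value of joint relay above 0.009 m and y of pointer in the frame of mark between -0.0025 and 0.0025 m and horizontal distance between tweezers_tips and relay_top below 0.02 m and z of tweezers_tips in the frame of relay_top between 0.01 and 0.06 m and angle between tweezers's own z axis and vertical below 0.35 rad and contact force between the fingers and tweezers above 1 N and contact force between tweezers and socket_a below 0.2 N and contact force between tweezers and rest below 0.2 N and velocity of joint tweezer_arm between -0.08 and 0.08 rad/s and linear speed of tweezers below 0.04 m/s), for 0.5 s.
At the end, for the whole second after the job is handed in: Relay home within 1 mm; tweezers held in the fingers only, level within 0.35 rad and still, the middle of the tips within 20 mm (from above) of the middle of the relay's top and 10 to 60 mm above it, the pointer within 2.5 mm of the rider's middle (all of step 3); the arm keeps its last pose, push and grip.
It fails at once if a bystander is moved by more than 30 mm (distance of any of flux_bottle, solder_reel, screwdriver, spare_relay, parts_tray, dust_cap from where it was at the start of the episode above 0.03 m).
It also fails if it takes over 51 s, if anything falls off the work surface, if the arm or the gripper's body presses on something with over 40 N, if the wrist force passes 120 N, or if a joint passes its speed limit or range.

## Working session

There is one attempt and no reset: what is moved stays moved. The work goes in short steps, Python scripts to look and compute and a tool call to move; the robot and the scene stay as the last step left them, time stands still between calls to the robot, and variables do not carry over. Pictures are saved under pics/ and viewed, at most 12 in all, crops included, and the job is handed in when it is done.

Besides the shell and the picture viewer there is one more tool, called after "Request:" by a JSON object that holds its "method" and its "body", one argument or row to a line. send_rows: Moves the arm, as the interface text tells. Its arguments: {"type":"object","properties":{"series":{"type":"array","items":{"type":"array","items":{"type":"number"}}},"newtons":{"type":"number"}},"required":["series"]}

```bash
mkdir -p pics
cat > h.py <<'E'
import numpy as np, cv2
from scipy.spatial.transform import Rotation as R
from bench import get_obs, camera, camera_params, order, spot_in
def c2w(n,p):
    c=camera_params(n); r=np.array(c["rotation"])
    if r.shape!=(3,3): r=R.from_rotvec(r).as_matrix() if r.size==3 else R.from_quat(r).as_matrix()
    return r@np.array(p)+np.array(c["position"])
def cloud(n,d):
    K=np.array(camera_params(n)["intrinsics"]); v,u=np.indices(d.shape)
    p=np.stack([(u-K[0,2])/K[0,0]*d,-(v-K[1,2])/K[1,1]*d,-d],-1)
    c=camera_params(n); return p@np.array(c["rotation"]).T+np.array(c["position"])
def w2p(n,p):
    c=camera_params(n);K=np.array(c["intrinsics"]);q=np.array(c["rotation"]).T@(np.array(p)-c["position"])
    return np.round([K[0,2]-K[0,0]*q[0]/q[2],K[1,2]+K[1,1]*q[1]/q[2]],1)
E
python3 - <<'E'
from h import *
for n in("top","side"):
    im,d=camera(n); cv2.imwrite(f"pics/{n}0.png",im); np.save(f"{n}0.npy",d); print(n,camera_params(n))
    for t in("relay_top","tweezers","tweezers_grip","rider","pointer","rest"):
        try:
            for r in spot_in(n,t)[:5]:
                w=c2w(n,r["position"]);print(t,round(r["score"],2),w.round(3),w2p(n,w))
        except Exception as e: print(t,e)
o=get_obs();print(o)
E
```

```text
top {'intrinsics': array([[365.92640986,   0.        , 317.56394769],
       [  0.        , 365.92640986, 193.8247441 ],
       [  0.        ,   0.        ,   1.        ]]), 'position': array([0.29847056, 0.04654104, 0.97155364]), 'rotation': array([ 0.15650185, -0.16173349, -1.56539474])}
relay_top invalid index to scalar variable.
tweezers invalid index to scalar variable.
tweezers_grip invalid index to scalar variable.
pointer invalid index to scalar variable.
rest invalid index to scalar variable.
side {'intrinsics': array([[401.79143894,   0.        , 318.48712864],
       [  0.        , 401.79143894, 202.33115641],
       [  0.        ,   0.        ,   1.        ]]), 'position': array([ 0.19722775, -0.72847762,  0.76458783]), 'rotation': array([ 0.86880655, -0.14551628, -0.30289425])}
relay_top invalid index to scalar variable.
tweezers invalid index to scalar variable.
tweezers_grip invalid index to scalar variable.
pointer invalid index to scalar variable.
rest invalid index to scalar variable.
{'time_s': 0.7, 'joint_pos': array([-1.29561939,  0.43447297,  0.02500933,  1.57316507, -0.01157388,
        1.13403513, -0.07510094]), 'qd': array([ 0.00136433, -0.00264276, -0.00104343, -0.00032696, -0.00093292,
        0.00158537, -0.00088871]), 'tau': array([-4.69250645e-04, -6.67494750e+01,  9.83762294e-01, -3.14779079e+01,
       -6.07345090e-02,  3.23970825e-02,  3.37265533e-05]), 'eef_pos': array([0.230576  , 0.58093134, 0.29227229]), 'orientation': array([5.90007483e-01, 3.08564548e+00, 9.41459068e-05]), 'force': array([ 0.27254008,  0.57728796, -0.43858232]), 'torque': array([-0.01582423, -0.04194588,  0.01661031]), 'grip_force': 0.0, 'gripper_width': 0.9967978202952736}
```

```bash
cat > h.py <<'E'
import numpy as np, cv2
from scipy.spatial.transform import Rotation as R
from bench import get_obs, camera, camera_params, order, spot_in
def cp(n):
    c=camera_params(n); return np.array(c["intrinsics"]),R.from_rotvec(c["rotation"]).as_matrix(),np.array(c["position"])
def c2w(n,p):
    K,r,t=cp(n); return r@np.array(p)+t
def cloud(n,d):
    K,r,t=cp(n); v,u=np.indices(d.shape)
    p=np.stack([(u-K[0,2])/K[0,0]*d,-(v-K[1,2])/K[1,1]*d,-d],-1)
    return p@r.T+t
def w2p(n,p):
    K,r,t=cp(n); q=r.T@(np.array(p)-t)
    return np.round([K[0,2]-K[0,0]*q[0]/q[2],K[1,2]+K[1,1]*q[1]/q[2]],1)
E
python3 - <<'E'
from h import *
for n in("top","side"):
    for t in("relay_top","tweezers","tweezers_grip","rider","pointer","rest"):
            for r in spot_in(n,t)[:5]:
                w=c2w(n,r["position"]);print(n,t,round(r["score"],2),w.round(3),w2p(n,w))
E
```

```text
top relay_top 0.8 [ 0.517 -0.049  0.083] [354.5 179.9]
top tweezers 0.9 [0.278 0.418 0.019] [169.8 277.3]
top tweezers 0.88 [0.447 0.225 0.047] [246.7 209.9]
top tweezers_grip 0.63 [0.449 0.223 0.05 ] [247.1 208.9]
top tweezers_grip 0.62 [ 0.519 -0.051  0.088] [355.5 178.7]
top tweezers_grip 0.61 [0.278 0.418 0.014] [170.6 277.1]
top tweezers_grip 0.32 [ 0.53  -0.166  0.04 ] [397.3 178.8]
top pointer 0.76 [0.31  0.395 0.019] [179.9 264.6]
top pointer 0.65 [0.48  0.249 0.044] [238.  197.2]
top rest 0.84 [0.466 0.235 0.004] [246.1 205.3]
side relay_top 0.9 [ 0.519 -0.064  0.072] [354.7 228.1]
side tweezers 0.8 [0.467 0.222 0.044] [301.9 176.9]
side tweezers 0.78 [0.286 0.4   0.02 ] [233.6 162.7]
side tweezers 0.31 [ 0.504 -0.306  0.039] [391.1 316.3]
side tweezers_grip 0.97 [0.288 0.397 0.011] [234.7 165.4]
side tweezers_grip 0.6 [0.466 0.224 0.043] [301.5 176.9]
side pointer 0.5 [0.485 0.25  0.039] [304.7 172.1]
side rest 0.57 [0.451 0.206 0.006] [298.8 191. ]
side rest 0.23 [0.468 0.22  0.042] [302.3 177.7]
```

View pics/top0.png

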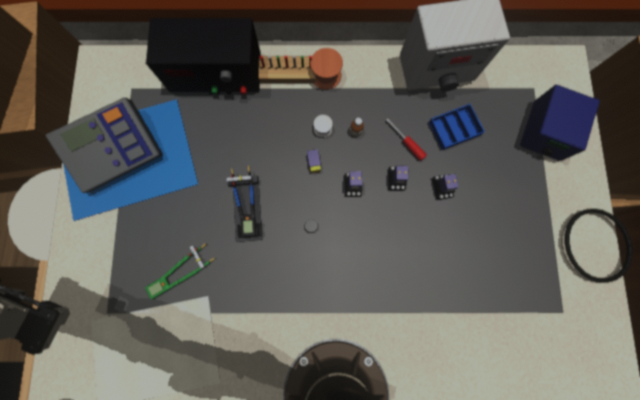

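View pics/side0.png

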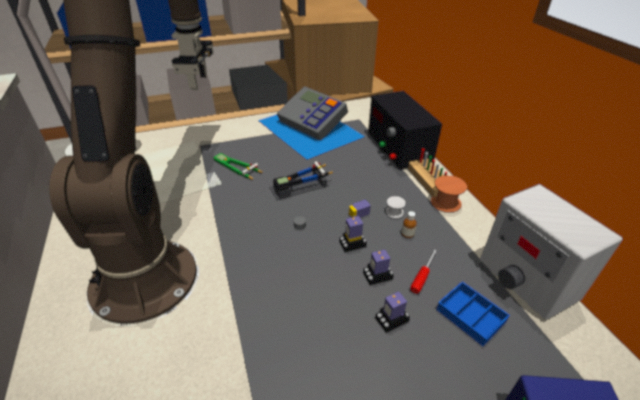

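Run:
```python
from h import *
t=cv2.imread("pics/top0.png");s=cv2.imread("pics/side0.png")
c=lambda i,x,y,w,h:cv2.resize(i[y:y+h,x:x+w],(400,300),interpolation=cv2.INTER_CUBIC)
cv2.imwrite("pics/c1.png",np.vstack([np.hstack([c(t,200,155,88,90*3//4+20-0),c(s,260,155,88,66)]),np.hstack([c(t,335,150,128,60),c(s,320,205,140,130)])]))
```

```text
(no output)
```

View pics/c1.png

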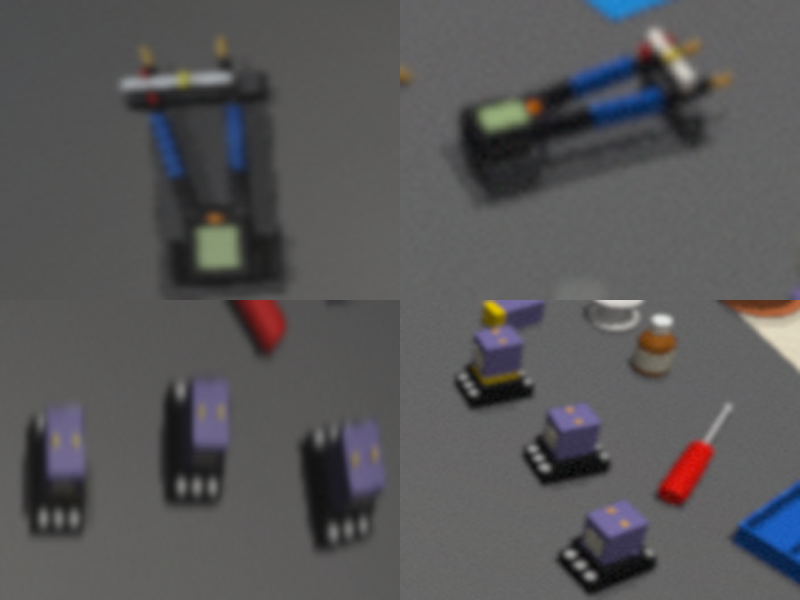

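Side view: relays at (353,235), (379,268), (395,308); only the first shows the yellow band, so it is the proud one, and it is at (354,183) in the top view. The blue-gripped tweezers on the black rest are at (247,209) top; the green look-alike at (180,272) stays untouched.

```bash
cat >> h.py <<'E'
def plane(n,uv,z):
    K,r,t=cp(n); uv=np.atleast_2d(uv).astype(float)
    d=np.stack([(uv[:,0]-K[0,2])/K[0,0],-(uv[:,1]-K[1,2])/K[1,1],-np.ones(len(uv))],-1)@r.T
    return t+d*((z-t[2])/d[:,2])[:,None]
def seg(hsv,lo,hi,box):
    m=cv2.inRange(hsv,np.array(lo),np.array(hi)); k=np.zeros_like(m); x,y,w,h=box; k[y:y+h,x:x+w]=255; return m&k
def blobs(n,m,z,d=None,mn=4):
    k,l,st,c=cv2.connectedComponentsWithStats(m)
    out=[]
    for i in range(1,k):
        if st[i,4]>=mn:
            v,u=np.where(l==i);p=plane(n,np.c_[u,v],z);mu=p.mean(0);e,V=np.linalg.eigh(np.cov((p-mu)[:,:2].T))
            a=V[:,1]*np.sign(V[0,1]); out.append((mu,np.degrees(np.arctan2(a[1],a[0])),4*np.sqrt(e)))
            print(n,st[i].tolist(),c[i].round(1),"w",mu.round(4),"ang",out[-1][1].round(1),"size",out[-1][2].round(3), "" if d is None else np.median(cloud(n,d)[v,u],0).round(4))
    return out
E
python3 - <<'E'
from h import *
B={"top":[(215,155,65,90),(335,160,40,45)],"side":[(265,155,70,45),(330,210,45,45)]}
for n in B:
    im=cv2.imread(f"pics/{n}0.png");h=cv2.cvtColor(im,cv2.COLOR_BGR2HSV);d=np.load(n+"0.npy")
    tb,rb=B[n]
    for nm,lo,hi,b,z in [("violet",(115,60,90 if n=="top" else 110),(135,255,255),rb,.083),("blue",(105,140,60),(125,255,255),tb,.046),
        ("green",(30,30,90),(75,255,255),tb,.046),("white",(0,0,125),(180,50,255),tb,.052),("yellow",(22,100,110),(35,255,255),tb,.052),("red",(0,150,60),(6,255,255),tb,.052),("red2",(170,120,60),(180,255,255),tb,.052)]:
        print(nm); blobs(n,seg(h,lo,hi,b),z,d,3)
E
```

```text
violet
top [350, 172, 12, 13, 99] [355.  178.4] w [ 0.5204 -0.0501  0.083 ] ang 4.2 size [0.03  0.044] [ 0.5159 -0.05    0.0851]
blue
top [250, 186, 4, 18, 53] [251.4 194.5] w [0.487 0.214 0.046] ang 6.7 size [0.009 0.056] [0.486  0.2142 0.045 ]
top [234, 188, 6, 18, 55] [236.4 196.8] w [0.4808 0.2524 0.046 ] ang 15.7 size [0.009 0.055] [0.4808 0.253  0.0448]
green
top [238, 176, 4, 4, 7] [239.4 177.6] w [0.5319 0.2468 0.046 ] ang 44.2 size [0.008 0.012] [0.529  0.2458 0.0541]
top [243, 220, 10, 13, 116] [247.5 226.4] w [0.4044 0.2209 0.046 ] ang 7.7 size [0.028 0.035] [0.4051 0.22   0.0471]
white
top [227, 177, 12, 4, 32] [232.6 178.4] w [0.5281 0.263  0.052 ] ang -83.3 size [0.008 0.038] [0.5282 0.2615 0.0501]
top [242, 176, 8, 3, 24] [245.5 177. ] w [0.5319 0.2299 0.052 ] ang 89.7 size [0.009 0.024] [0.532  0.2306 0.0503]
yellow
top [240, 176, 1, 4, 4] [240.  177.5] w [0.5306 0.244  0.052 ] ang 2.4 size [0.    0.014] [0.5297 0.2437 0.054 ]
red
red2
violet
side [346, 216, 17, 11, 94] [354.  221.2] w [ 0.5224 -0.0506  0.083 ] ang 5.9 size [0.035 0.046] [ 0.518  -0.0528  0.085 ]
side [372, 252, 3, 3, 7] [373.1 253.3] w [ 0.5221 -0.1661  0.083 ] ang 32.4 size [0.007 0.011] [ 0.5255 -0.1609  0.076 ]
blue
side [298, 168, 14, 8, 55] [304.1 171.4] w [0.4813 0.2453 0.046 ] ang 20.7 size [0.021 0.058] [0.4825 0.251  0.0427]
side [302, 174, 16, 8, 72] [310.1 177.9] w [0.4885 0.2072 0.046 ] ang 11.8 size [0.025 0.06 ] [0.491  0.2121 0.0417]
green
side [277, 177, 11, 7, 60] [282.  179.9] w [0.4054 0.2241 0.046 ] ang 45.0 size [0.033 0.036] [0.4048 0.2229 0.0472]
white
side [314, 161, 5, 5, 18] [316.1 162.8] w [0.5282 0.2697 0.052 ] ang 78.0 size [0.015 0.029] [0.5299 0.2745 0.0496]
side [320, 168, 5, 5, 19] [322.1 170.2] w [0.533  0.2258 0.052 ] ang 84.7 size [0.014 0.029] [0.535  0.2329 0.0493]
yellow
side [318, 166, 4, 2, 6] [319.5 166.5] w [0.532  0.2471 0.052 ] ang 21.7 size [0.009 0.015] [0.5323 0.246  0.0526]
red
red2
```

```bash
cat >> h.py <<'E'
def row(xyz,yawy):
    o=get_obs(); r=R.from_rotvec(o["orientation"]); c,s=np.cos(np.radians(yawy)),np.sin(np.radians(yawy))
    g=R.from_matrix(np.array([[-s,c,0],[c,s,0],[0,0,-1.]]).T.T) # cols set below
    y=np.array([c,s,0]);z=np.array([0,0,-1.]);g=R.from_matrix(np.c_[np.cross(y,z),y,z])
    sh=r.inv().apply(np.array(xyz)-o["eef_pos"]); t=(r.inv()*g).as_rotvec()
    print("t",o["time_s"],"pos",o["eef_pos"].round(4),"row",(sh/.6).round(4),(t/np.pi).round(4),"mm",(sh*1e3).round(1))
E
python3 - <<'E'
from h import *
for n in("top","side"):
    d=np.load(n+"0.npy");P=cloud(n,d);m=(abs(P[...,0]-.52)<.05)&(abs(P[...,1]+.05)<.05)&(P[...,2]>.079)&(P[...,2]<.1)
    q=P[m];print(n,m.sum(),q.mean(0).round(4),np.percentile(q,3,0).round(4),np.percentile(q,97,0).round(4),cv2.minAreaRect((q[:,:2]*1e3).astype(np.float32)))
row((.52,-.05,.2),90)
E
```

```text
top 169 [ 0.5219 -0.0512  0.0852] [ 0.5054 -0.065   0.0823] [ 0.5389 -0.0374  0.0884] ((521.9144897460938, -51.38734436035156), (28.187294006347656, 35.48540496826172), 89.395751953125)
side 138 [ 0.5208 -0.0539  0.0845] [ 0.5043 -0.0673  0.0795] [ 0.5382 -0.0376  0.0874] ((522.0018310546875, -52.75157165527344), (36.858558654785156, 31.855966567993164), 2.048659324645996)
t 1.3 pos [0.2306 0.5809 0.2923] row [-0.8363 -0.7994  0.1537] [ 0.      0.     -0.1203] mm [-501.8 -479.7   92.2]
```

Request:
{"method": "send_rows", "body": {
  "series": [
    [-0.84,-0.8,0.15,0,0,-0.12,1],
    [-0.84,-0.8,0.15,0,0,-0.12,1],
    [-0.84,-0.8,0.15,0,0,-0.12,1],
    [-0.84,-0.8,0.15,0,0,-0.12,1],
    [-0.84,-0.8,0.15,0,0,-0.12,1]
  ],
  "newtons": 20
}}

```text
time_s: 1.72
eef_pos: [0.3176, 0.3914, 0.2654]
orientation: [-0.0, 3.141, 0.001]
force: [1.5, -0.3, 0.2]
gripper_width: 0.69
grip_force: 0.0
```

```bash
python3 -c "
from h import *
row((.522,-.052,.2),90)"
```

```text
t 1.7167 pos [0.3176 0.3914 0.2654] row [-0.3405 -0.7391  0.1088] [0.0001 0.0001 0.0001] mm [-204.3 -443.5   65.3]
```

Request:
{"method": "send_rows", "body": {
  "series": [
    [-0.34,-0.74,0.11,0,0,0,1],
    [-0.34,-0.74,0.11,0,0,0,1],
    [-0.34,-0.74,0.11,0,0,0,1],
    [-0.34,-0.74,0.11,0,0,0,1],
    [-0.34,-0.74,0.11,0,0,0,1]
  ]
}}

```text
time_s: 2.13
eef_pos: [0.4036, 0.2038, 0.2377]
orientation: [0.001, 3.141, 0.001]
force: [1.5, -0.1, -0.0]
gripper_width: 0.322
grip_force: 0.0
```

```bash
python3 -c "
from h import *
row((.522,-.052,.2),90)"
```

```text
t 2.1333 pos [0.4036 0.2038 0.2377] row [-0.1976 -0.4262  0.0628] [ 0.0002  0.0003 -0.0002] mm [-118.5 -255.7   37.7]
```

Request:
{"method": "send_rows", "body": {
  "series": [
    [-0.197,-0.426,0.063,0,0,0,1],
    [-0.197,-0.426,0.063,0,0,0,1],
    [-0.197,-0.426,0.063,0,0,0,1],
    [-0.197,-0.426,0.063,0,0,0,1],
    [-0.197,-0.426,0.063,0,0,0,1]
  ]
}}

```text
time_s: 2.55
eef_pos: [0.4902, 0.0162, 0.21]
orientation: [0.001, 3.141, 0.0]
force: [1.1, 1.2, -0.5]
gripper_width: 0.007
grip_force: 0.0
```

```bash
python3 -c "
from h import *
row((.522,-.052,.165),90)"
```

```text
t 2.55 pos [0.4902 0.0162 0.21  ] row [-0.053  -0.1136  0.0749] [ 0.0001  0.0003 -0.0002] mm [-31.8 -68.1  45. ]
```

Request:
{"method": "send_rows", "body": {
  "series": [
    [-0.053,-0.114,0.04,0,0,0,1],
    [-0.053,-0.114,0.04,0,0,0,1],
    [-0.053,-0.114,0.075,0,0,0,1],
    [-0.053,-0.114,0.075,0,0,0,1]
  ]
}}

```text
time_s: 2.88
eef_pos: [0.5204, -0.0529, 0.1622]
orientation: [-0.008, -3.138, 0.002]
force: [-1.8, 1.0, -0.5]
gripper_width: 0.004
grip_force: 0.0
```

```bash
python3 -c "
from h import *
row((.522,-.052,.141),90)
im,d=camera('side');im2,d=camera('top')
c=lambda i,x,y,w,h:cv2.resize(i[y:y+h,x:x+w],(400,400),interpolation=cv2.INTER_CUBIC)
cv2.imwrite('pics/p1.png',np.hstack([c(im,310,165,100,100),c(im2,305,130,100,100)]))"
```

```text
t 2.8833 pos [ 0.5204 -0.0529  0.1622] row [-0.0028  0.0015  0.0353] [-0.0003 -0.0012 -0.0017] mm [-1.7  0.9 21.2]
```

View pics/p1.png

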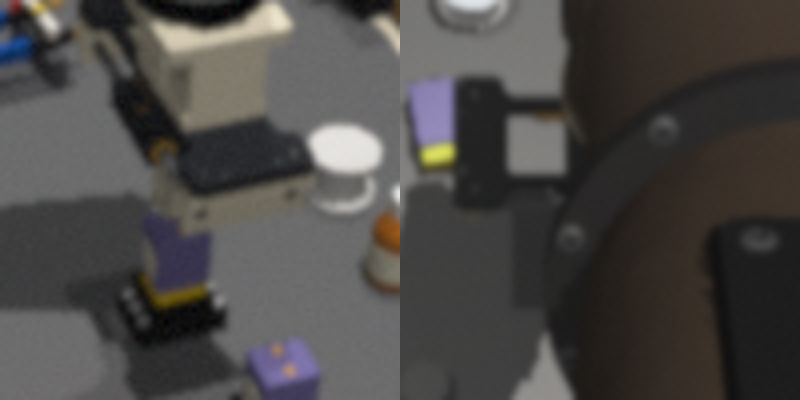

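The fingers stand right over the banded relay (left half, about (180,250)); the spare relay is clear. Now pressing.

Request:
{"method": "send_rows", "body": {
  "series": [
    [-0.003,0.001,0.018,0,0,0,1],
    [-0.003,0.001,0.025,0,0,0,1],
    [-0.003,0.001,0.031,0,0,0,1],
    [-0.003,0.001,0.036,0,0,0,1],
    [-0.003,0.001,0.038,0,0,0,1]
  ]
}}

```text
time_s: 3.4
eef_pos: [0.5237, -0.0483, 0.1426]
orientation: [-0.002, 3.14, 0.001]
force: [-1.5, 2.5, 7.2]
gripper_width: 0.004
grip_force: 3.4
```

Request:
{"method": "send_rows", "body": {
  "series": [
    [0,0,0.003,0,0,0,1],
    [0,0,0.006,0,0,0,1],
    [0,0,0.008,0,0,0,1],
    [0,0,0.008,0,0,0,1]
  ]
}}

```text
time_s: 3.73
eef_pos: [0.5241, -0.0484, 0.1404]
orientation: [-0.001, 3.138, 0.003]
force: [-9.1, 3.3, 36.2]
gripper_width: 0.007
grip_force: 18.1
```

Request:
{"method": "send_rows", "body": {
  "series": [
    [0,0,0.004,0,0,0,1],
    [0,0,-0.06,0,0,0,1],
    [0,0,-0.12,0,0,0,1],
    [0,0.08,-0.17,0,0,0,-1],
    [0,0.14,-0.18,0,0,0,-1]
  ]
}}

```text
time_s: 4.15
eef_pos: [0.5245, 0.0243, 0.2467]
orientation: [0.009, 3.136, -0.0]
force: [1.5, 0.6, -0.1]
gripper_width: 0.105
grip_force: 0.0
```

```bash
python3 -c "
from h import *
gx,gy=.4854-.105*.0055,.228+.0055
row((gx,gy,.19),96)"
```

```text
t 4.15 pos [0.5245 0.0243 0.2467] row [0.0687 0.3483 0.0941] [-0.0002  0.0019 -0.0353] mm [ 41.2 209.   56.5]
```

Request:
{"method": "send_rows", "body": {
  "series": [
    [0.068,0.348,0,0,0,-0.035,-1],
    [0.068,0.348,0,0,0,-0.035,-1],
    [0.068,0.348,0,0,0,-0.035,-1],
    [0.068,0.348,0.05,0,0,-0.035,-1],
    [0.068,0.348,0.09,0,0,-0.035,-1]
  ]
}}

```text
time_s: 4.57
eef_pos: [0.4859, 0.2234, 0.2052]
orientation: [-0.176, 3.131, 0.007]
force: [1.5, 0.0, -0.8]
gripper_width: 0.46
grip_force: 0.0
```

Request:
{"method": "send_rows", "body": {
  "series": [
    [0,0,0,0,0,0,-1],
    [0,0,0,0,0,0,-1],
    [0,0,0,0,0,0,-1]
  ]
}}

```text
time_s: 4.82
eef_pos: [0.4855, 0.2184, 0.2027]
orientation: [0.173, -3.137, 0.001]
force: [1.1, -1.0, 1.1]
gripper_width: 0.68
grip_force: 0.0
```

```bash
python3 -c "
from h import *
gx,gy=.4854-.105*.0055,.228+.0055
row((gx,gy,.19),96)
im,d=camera('side');im2,d2=camera('top');np.save('side1.npy',d);cv2.imwrite('pics/side1.png',im)
c=lambda i,x,y,w,h:cv2.resize(i[y:y+h,x:x+w],(400,400),interpolation=cv2.INTER_CUBIC)
cv2.imwrite('pics/p2.png',np.hstack([c(im,260,130,120,120),c(im2,220,120,150,150)]))"
```

```text
t 4.8167 pos [0.4855 0.2184 0.2027] row [-0.0016  0.0251  0.0212] [-0.0002 -0.      0.0017] mm [-0.9 15.1 12.7]
```

View pics/p2.png

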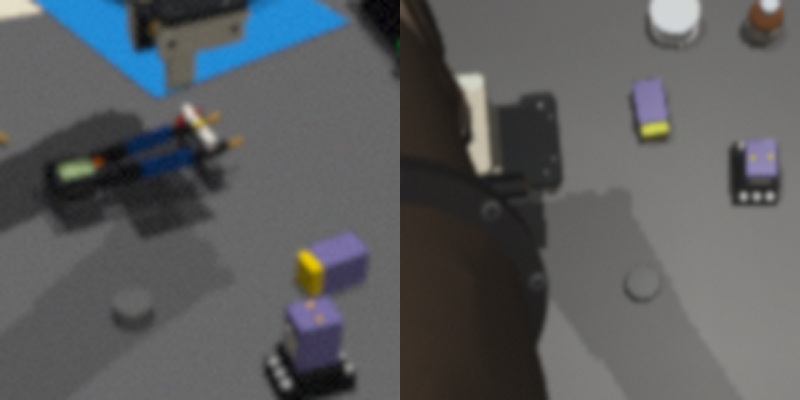

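No yellow band is left on the relay (bottom of left half), so it is home. The tweezers are undisturbed.

Request:
{"method": "send_rows", "body": {
  "series": [
    [-0.0015,0.025,0.02,0,0,0.0017,-1],
    [-0.0015,0.025,0.05,0,0,0.0017,-1],
    [-0.0015,0.025,0.08,0,0,0.0017,-1],
    [-0.0015,0.025,0.08,0,0,0.0017,-1],
    [-0.0015,0.025,0.08,0,0,0.0017,-1]
  ]
}}

```text
time_s: 5.33
eef_pos: [0.4852, 0.2321, 0.1548]
orientation: [0.16, -3.137, 0.001]
force: [-0.1, 0.3, 0.5]
gripper_width: 1.001
grip_force: 0.0
```

```bash
python3 -c "
from h import *
gx,gy=.4854-.105*.0055,.228+.0055
row((gx,gy,.085),96)"
```

```text
t 5.3333 pos [0.4852 0.2321 0.1548] row [0.0003 0.0024 0.1163] [-0.0002 -0.0002 -0.0009] mm [ 0.2  1.5 69.8]
```

Request:
{"method": "send_rows", "body": {
  "series": [
    [0,0.002,0.04,0,0,0,-1],
    [0,0.002,0.08,0,0,0,-1],
    [0,0.002,0.11,0,0,0,-1],
    [0,0.002,0.116,0,0,0,-0.13],
    [0,0.002,0.116,0,0,0,-0.13]
  ]
}}

```text
time_s: 5.75
eef_pos: [0.4851, 0.2341, 0.0853]
orientation: [0.161, -3.137, 0.001]
force: [0.0, 0.1, 0.8]
gripper_width: 0.908
grip_force: 0.0
```

Request:
{"method": "send_rows", "body": {
  "series": [
    [0,0,0,0,0,0,-0.13],
    [0,0,0,0,0,0,-0.13],
    [0,0,0,0,0,0,-0.13],
    [0,0,0,0,0,0,-0.13]
  ]
}}

```text
time_s: 6.08
eef_pos: [0.4854, 0.2349, 0.0861]
orientation: [-0.163, 3.136, 0.001]
force: [-0.0, 0.1, 0.2]
gripper_width: 0.615
grip_force: 0.0
```

```bash
python3 -c "
from h import *
gx,gy=.4854-.105*.0055,.228+.0055
row((gx,gy,.085),96);print(get_obs()['force'],get_obs()['gripper_width']*92)
im,d=camera('side');im2,d2=camera('top')
c=lambda i,x,y,w,h:cv2.resize(i[y:y+h,x:x+w],(400,400),interpolation=cv2.INTER_CUBIC)
cv2.imwrite('pics/p3.png',np.hstack([c(im,265,130,75,75),c(im2,205,150,80,80)]))"
```

```text
t 6.0833 pos [0.4854 0.2349 0.0861] row [ 0.0012 -0.0022  0.0018] [ 0.0002  0.0005 -0.0004] mm [ 0.7 -1.3  1.1]
[-0.04259089  0.14074209  0.233978  ] 56.53787043721835
```

View pics/p3.png

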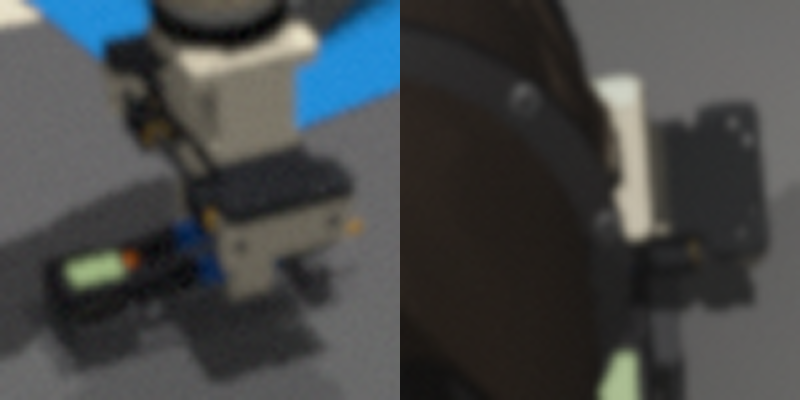

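Request:
{"method": "send_rows", "body": {
  "series": [
    [0,-0.002,0.001,0,0,0,-0.04],
    [0,-0.003,0.001,0,0,0,0],
    [0,-0.003,0.001,0,0,0,0]
  ],
  "newtons": 30
}}

```text
time_s: 6.43
eef_pos: [0.4854, 0.2328, 0.0846]
orientation: [-0.163, 3.137, 0.001]
force: [0.3, -0.0, 2.4]
gripper_width: 0.505
grip_force: 5.6
```

Request:
{"method": "send_rows", "body": {
  "series": [
    [0,-0.0015,0,0,0,0,0.04],
    [0,-0.0035,0,0,0,0,0.09],
    [0,-0.005,0,0,0,0,0.13],
    [0,-0.007,0,0,0,0,0.17],
    [0,-0.007,0,0,0,0,0.17]
  ]
}}

```text
time_s: 6.85
eef_pos: [0.4859, 0.2286, 0.0845]
orientation: [-0.162, 3.137, 0.001]
force: [1.8, 1.7, 2.6]
gripper_width: 0.415
grip_force: 8.9
```

Request:
{"method": "send_rows", "body": {
  "series": [
    [0,0,-0.02,0,0,0,0.17],
    [0,0,-0.07,0,0,0,0.17],
    [0,0,-0.13,0,0,0,0.17],
    [0,0,-0.18,0,0,0,0.17],
    [0,0,-0.18,0,0,0,0.17]
  ]
}}

```text
time_s: 7.27
eef_pos: [0.4873, 0.2292, 0.1973]
orientation: [-0.162, 3.132, 0.005]
force: [0.6, -0.0, -1.0]
gripper_width: 0.418
grip_force: 7.9
```

```bash
python3 -c "
from h import *
o=get_obs();print(o['joint_pos'].round(2),o['torque'])
row((.522,.028,.192),0)
im,d=camera('side');cv2.imwrite('pics/p4.png',cv2.resize(im[90:190,240:360],(720,600),interpolation=cv2.INTER_CUBIC))"
```

```text
[-0.62  0.39  0.1   1.91 -0.05  0.83  1.19] [ 0.10011337 -0.07099838 -0.00633684]
t 7.2667 pos [0.4873 0.2292 0.1973] row [-0.0228 -0.3396  0.0081] [0.0022 0.0007 0.5329] mm [ -13.7 -203.8    4.9]
```

View pics/p4.png

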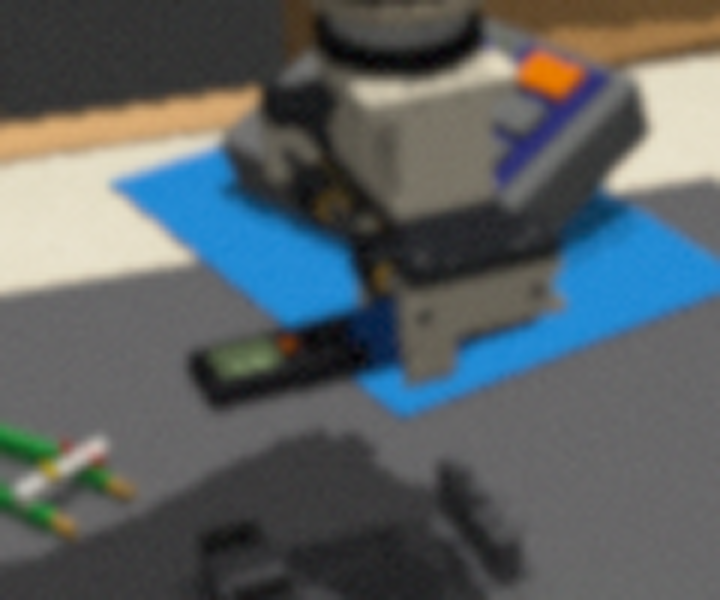

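The tweezers hang level in the fingers and clear of the rest. I'll turn them to point at the side camera so the bar can be read.

Request:
{"method": "send_rows", "body": {
  "series": [
    [-0.01,-0.03,0,0,0,0.04,0.17],
    [-0.01,-0.06,0,0,0,0.08,0.17],
    [-0.01,-0.1,0,0,0,0.12,0.17],
    [-0.01,-0.14,0,0,0,0.155,0.17],
    [-0.01,-0.17,0,0,0,0.19,0.17]
  ]
}}

```text
time_s: 7.73
eef_pos: [0.5008, 0.1252, 0.1908]
orientation: [-0.777, -3.042, 0.004]
force: [-0.3, -0.5, -0.9]
gripper_width: 0.415
grip_force: 7.9
```

```bash
python3 -c "
from h import *
row((.522,.028,.192),0)"
```

```text
t 7.7333 pos [0.5008 0.1252 0.1908] row [-0.1086 -0.1253 -0.0018] [-1.300e-03  1.000e-04  3.408e-01] mm [-65.2 -75.2  -1.1]
```

Request:
{"method": "send_rows", "body": {
  "series": [
    [-0.02,-0.025,0,0,0,0.04,0.17],
    [-0.04,-0.05,0,0,0,0.08,0.17],
    [-0.06,-0.075,0,0,0,0.12,0.17],
    [-0.085,-0.1,0,0,0,0.155,0.17],
    [-0.108,-0.125,0,0,0,0.19,0.17]
  ]
}}

```text
time_s: 8.15
eef_pos: [0.5224, 0.0298, 0.1908]
orientation: [-1.635, -2.68, 0.004]
force: [0.3, -0.1, -0.7]
gripper_width: 0.417
grip_force: 7.9
```

Request:
{"method": "send_rows", "body": {
  "series": [
    [0,0,0,0,0,0.04,0.17],
    [0,0,0,0,0,0.08,0.17],
    [0,0,0,0,0,0.12,0.17],
    [0,0,0,0,0,0.148,0.17],
    [0,0,0,0,0,0.148,0.17]
  ]
}}

```text
time_s: 8.57
eef_pos: [0.5223, 0.0309, 0.1908]
orientation: [-2.208, -2.233, 0.005]
force: [-0.3, -0.5, -0.9]
gripper_width: 0.417
grip_force: 7.9
```

Run:
```python
from h import *
row((.522,.028,.192),0); print(get_obs()['gripper_width']*92)
im,d=camera('side');cv2.imwrite('pics/side5.png',im);np.save('side5.npy',d)
for t in("pointer","mark","rider","tweezers"):
    for r in spot_in("side",t)[:3]:
        w=c2w("side",r["position"]);print(t,round(r["score"],2),w.round(4),w2p("side",w))
u,v=w2p("side",(.522,-.017,.16)).astype(int);print(u,v)
cv2.imwrite('pics/p5.png',cv2.resize(im[v-30:v+30,u-40:u+40],(800,600),interpolation=cv2.INTER_CUBIC))
```

```text
t 8.5667 pos [0.5223 0.0309 0.1908] row [-0.0049 -0.0006 -0.002 ] [-0.001   0.0004  0.0036] mm [-2.9 -0.4 -1.2]
38.4046447439945
pointer 0.59 [0.3162 0.3959 0.0073] [243.4 165.1]
mark 0.35 [ 0.6888 -0.3392  0.0119] [472.2 312.7]
rider 0.4 [ 0.6247 -0.2213  0.0236] [420.4 276.8]
tweezers 0.62 [ 0.5356 -0.0095  0.1501] [354.2 189.5]
tweezers 0.61 [0.2868 0.3997 0.0169] [233.9 163.6]
350 189
```

View pics/p5.png

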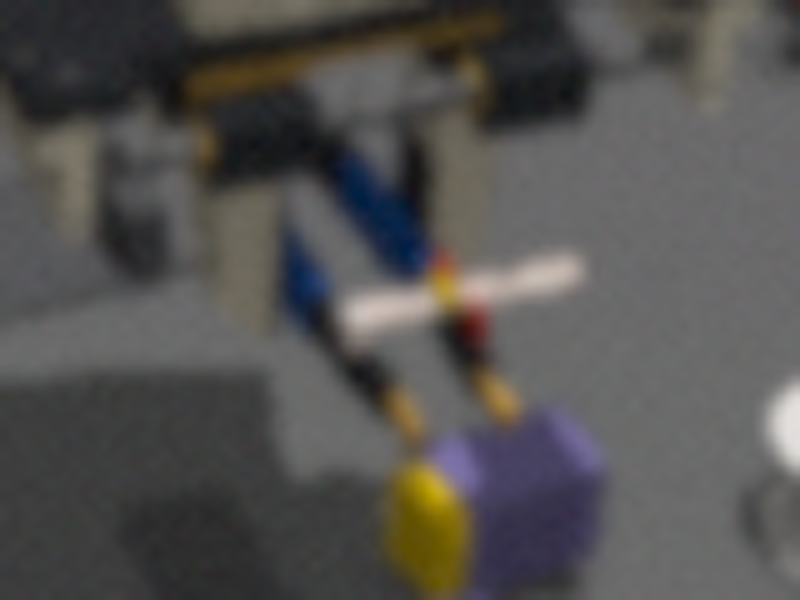

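The rider is at crop (445,285), and the red pointer's line crosses the bar near (457,288), so it is slightly too open. I'll close a little and carry the tweezers nearer the side camera for a sharper reading.

Request:
{"method": "send_rows", "body": {
  "series": [
    [-0.06,-0.02,-0.06,0,0,0,0.19],
    [-0.12,-0.05,-0.12,0,0,0,0.19],
    [-0.18,-0.08,-0.18,0,0,0,0.19],
    [-0.23,-0.1,-0.23,0,0,0,0.19],
    [-0.28,-0.12,-0.28,0,0,0,0.19]
  ]
}}

```text
time_s: 9.23
eef_pos: [0.4638, -0.1122, 0.3345]
orientation: [-2.202, -2.24, 0.0]
force: [0.8, -0.4, -0.8]
gripper_width: 0.405
grip_force: 8.4
```

Request:
{"method": "send_rows", "body": {
  "series": [
    [-0.05,-0.02,-0.05,0,0,0,0.19],
    [-0.1,-0.04,-0.1,0,0,0,0.19],
    [-0.14,-0.05,-0.15,0,0,0,0.19],
    [-0.14,-0.05,-0.15,0,0,0,0.19],
    [-0.14,-0.05,-0.15,0,0,0,0.19]
  ]
}}

```text
time_s: 9.65
eef_pos: [0.4362, -0.1974, 0.425]
orientation: [2.205, 2.234, 0.004]
force: [1.0, 0.8, -1.9]
gripper_width: 0.406
grip_force: 8.5
```

Run:
```python
from h import *
row((.522,.028,.152),0); o=get_obs();print(o['gripper_width']*92)
im,d=camera('side');cv2.imwrite('pics/side6.png',im);np.save('side6.npy',d)
p=o["eef_pos"]; b=p+[0,-.045,-.033]
u,v=w2p("side",b).astype(int);print(u,v)
cv2.imwrite('pics/p6.png',cv2.resize(im[v-30:v+30,u-40:u+40],(800,600),interpolation=cv2.INTER_CUBIC))
h=cv2.cvtColor(im,cv2.COLOR_BGR2HSV); bx=(u-40,v-40,80,80)
for nm,lo,hi in [("white",(0,0,140),(180,60,255)),("yellow",(20,120,110),(35,255,255)),("red",(0,130,80),(7,255,255)),("red2",(172,110,80),(180,255,255))]:
    print(nm);blobs("side",seg(h,lo,hi,bx),b[2],d,3)
```

```text
t 9.65 pos [ 0.4362 -0.1974  0.425 ] row [0.3739 0.146  0.4554] [0.0013 0.0001 0.0042] mm [224.3  87.6 273.2]
37.3239557871382
361 167
white
side [371, 161, 18, 6, 68] [379.9 163.4] w [ 0.4694 -0.2412  0.392 ] ang -0.1 size [0.013 0.034] [ 0.4711 -0.2417  0.3923]
side [353, 166, 14, 6, 53] [358.9 167.7] w [ 0.4318 -0.2417  0.392 ] ang 1.3 size [0.013 0.026] [ 0.4334 -0.242   0.3921]
side [387, 196, 14, 11, 140] [394.  201.1] w [ 0.447  -0.3361  0.392 ] ang 51.0 size [0.022 0.028] [0.6835 0.0349 0.0401]
yellow
side [366, 163, 4, 5, 16] [367.8 164.7] w [ 0.449  -0.2383  0.392 ] ang 74.1 size [0.006 0.016] [ 0.4465 -0.2427  0.3954]
side [349, 205, 5, 2, 7] [350.9 205.7] w [ 0.3833 -0.326   0.392 ] ang -25.3 size [0.004 0.008] [0.5613 0.061  0.0334]
red
side [390, 153, 6, 6, 31] [392.4 155.5] w [ 0.4997 -0.2263  0.392 ] ang 59.6 size [0.01 0.02] [0.7862 0.2473 0.0397]
side [371, 167, 3, 6, 11] [372.1 169.5] w [ 0.45   -0.2529  0.392 ] ang 78.2 size [0.004 0.017] [ 0.4498 -0.2534  0.3923]
red2
```

View pics/p6.png

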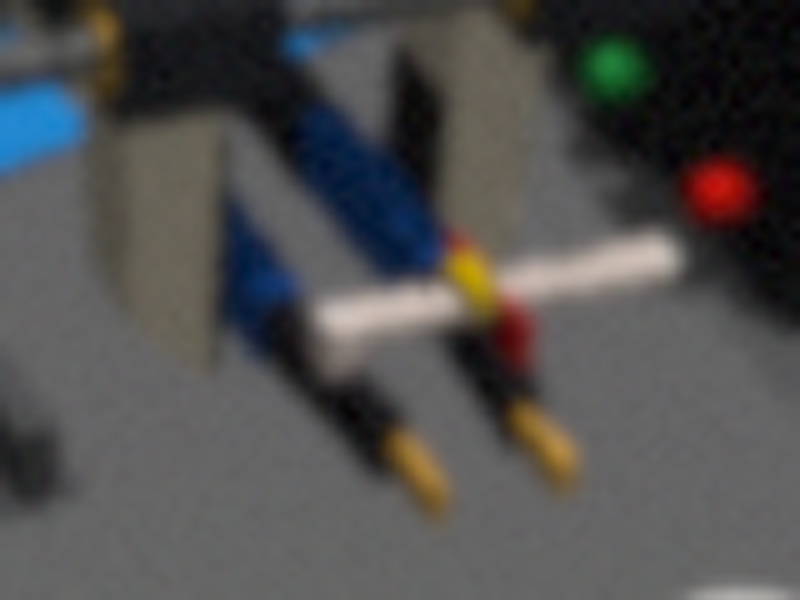

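Depth reading: rider middle at world x 0.4465, pointer 0.4500. The finger pads and kinematics agree (pointer y = 14.4 mm, rider about 11.0 mm). The width wanted is 35.4 mm.

Request:
{"method": "send_rows", "body": {
  "series": [
    [0,0,0,0,0,0,0.23],
    [0,0,0,0,0,0,0.23],
    [0,0,0,0,0,0,0.23],
    [0,0,0,0,0,0,0.23]
  ]
}}

```text
time_s: 10.03
eef_pos: [0.4366, -0.1943, 0.4224]
orientation: [-2.201, -2.24, 0.002]
force: [0.2, 0.7, -0.4]
gripper_width: 0.388
grip_force: 10.4
```

Run:
```python
from h import *
row((.522,.028,.152),0); o=get_obs();print(o['gripper_width']*92)
p=o["eef_pos"]; b=p+[0,-.045,-.033]
Y=[];Rd=[]
for i in range(4):
    im,d=camera('side')
    if i==0:
        u,v=w2p("side",b).astype(int); bx=(u-15,v-12,30,22)
        cv2.imwrite('pics/p7.png',cv2.resize(im[v-30:v+30,u-40:u+40],(800,600),interpolation=cv2.INTER_CUBIC))
    h=cv2.cvtColor(im,cv2.COLOR_BGR2HSV)
    print("y");blobs("side",seg(h,(20,120,110),(35,255,255),bx),.395,d,3)
    print("r");blobs("side",seg(h,(0,130,70),(8,255,255),bx)|seg(h,(172,110,70),(180,255,255),bx),.392,d,3)
```

```text
t 10.0333 pos [ 0.4366 -0.1943  0.4224] row [0.368  0.1494 0.4505] [-0.0005 -0.      0.0055] mm [220.8  89.7 270.3]
35.662529818187494
y
side [366, 162, 4, 6, 16] [367.6 164.3] w [ 0.4471 -0.2413  0.395 ] ang 72.8 size [0.006 0.017] [ 0.4485 -0.2391  0.3931]
r
side [369, 168, 3, 6, 12] [370.2 170.3] w [ 0.4461 -0.2543  0.392 ] ang 72.4 size [0.004 0.017] [ 0.4484 -0.2504  0.3885]
y
side [366, 162, 4, 6, 17] [367.7 164.2] w [ 0.4473 -0.2411  0.395 ] ang 70.6 size [0.006 0.017] [ 0.4489 -0.239   0.3929]
r
side [369, 168, 3, 5, 11] [370.2 170.1] w [ 0.4463 -0.2536  0.392 ] ang 71.1 size [0.005 0.014] [ 0.4488 -0.2481  0.3876]
y
side [366, 162, 4, 6, 17] [367.7 164.2] w [ 0.4473 -0.2411  0.395 ] ang 70.6 size [0.006 0.017] [ 0.4482 -0.2379  0.3929]
r
side [369, 168, 3, 6, 12] [370.2 170.3] w [ 0.4461 -0.2543  0.392 ] ang 72.4 size [0.004 0.017] [ 0.4486 -0.2499  0.388 ]
y
side [366, 162, 4, 6, 17] [367.7 164.2] w [ 0.4473 -0.2411  0.395 ] ang 70.6 size [0.006 0.017] [ 0.4475 -0.2387  0.3934]
r
side [369, 168, 3, 6, 11] [370.4 170.4] w [ 0.4463 -0.2544  0.392 ] ang 71.8 size [0.004 0.017] [ 0.4487 -0.2497  0.3882]
```

View pics/p7.png

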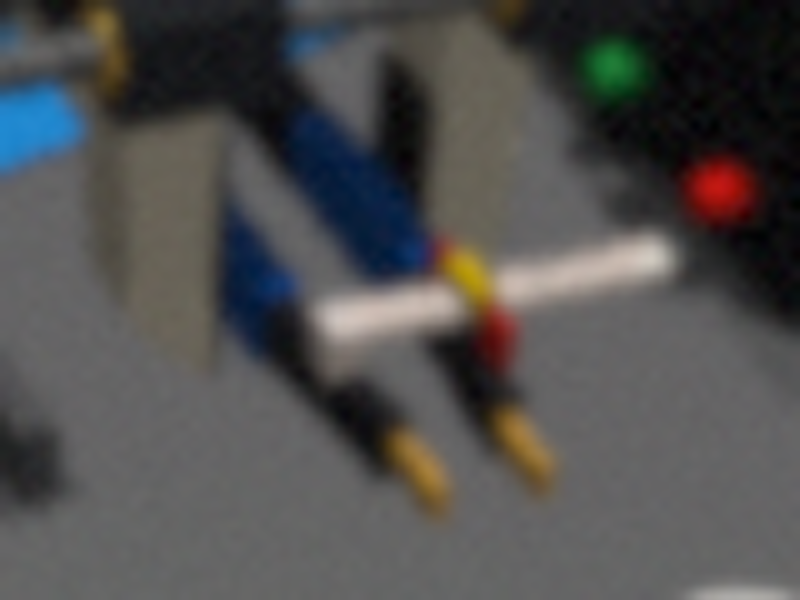

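The red pointer lies on the same line as the yellow rider (crop (465,275)), offset about 0 to 1 mm. Back over the relay.

Request:
{"method": "send_rows", "body": {
  "series": [
    [0.05,0.02,0.05,0,0,0.005,0.23],
    [0.1,0.04,0.1,0,0,0.005,0.23],
    [0.15,0.06,0.15,0,0,0.005,0.23],
    [0.2,0.08,0.2,0,0,0.005,0.23],
    [0.25,0.1,0.25,0,0,0.005,0.23]
  ]
}}

```text
time_s: 10.65
eef_pos: [0.4912, -0.0511, 0.2804]
orientation: [2.221, 2.221, 0.001]
force: [1.5, -0.4, -0.5]
gripper_width: 0.386
grip_force: 10.4
```

Request:
{"method": "send_rows", "body": {
  "series": [
    [0.04,0.02,0.03,0,0,0,0.23],
    [0.08,0.04,0.07,0,0,0,0.23],
    [0.11,0.05,0.12,0,0,0,0.23],
    [0.117,0.05,0.15,0,0,0,0.23],
    [0.117,0.05,0.15,0,0,0,0.23]
  ]
}}

```text
time_s: 11.07
eef_pos: [0.5192, 0.0198, 0.1878]
orientation: [-2.215, -2.223, 0.008]
force: [-1.6, 0.3, -1.2]
gripper_width: 0.387
grip_force: 10.5
```

```bash
python3 -c "
from h import *
row((.522,.028,.152),0);print(get_obs()['gripper_width']*92)"
```

```text
t 11.0667 pos [0.5192 0.0198 0.1878] row [0.0137 0.0051 0.0597] [-0.002   0.0003  0.0012] mm [ 8.2  3.  35.8]
35.56633100330383
```

Request:
{"method": "send_rows", "body": {
  "series": [
    [0.012,0.004,0.02,0,0,0,0.23],
    [0.012,0.004,0.04,0,0,0,0.23],
    [0.012,0.004,0.055,0,0,0,0.23],
    [0.012,0.004,0.055,0,0,0,0.23],
    [0.012,0.004,0.055,0,0,0,0.23]
  ]
}}

```text
time_s: 11.48
eef_pos: [0.5235, 0.0243, 0.1589]
orientation: [2.222, 2.22, 0.0]
force: [-0.6, -0.2, -0.1]
gripper_width: 0.385
grip_force: 10.4
```

Request:
{"method": "send_rows", "body": {
  "series": [
    [0,0,0,0,0,0,0.23],
    [0,0,0,0,0,0,0.23],
    [0,0,0,0,0,0,0.23],
    [0,0,0,0,0,0,0.23],
    [0,0,0,0,0,0,0.23]
  ]
}}

```text
time_s: 11.9
eef_pos: [0.5235, 0.0249, 0.1588]
orientation: [2.221, 2.221, 0.001]
force: [-0.3, -0.4, -0.0]
gripper_width: 0.391
grip_force: 10.4
```

Run:
```python
from h import *
row((.522,.028,.152),0); o=get_obs();print(o['gripper_width']*92)
im,d=camera('side');u,v=w2p("side",(.522,-.03,.11)).astype(int)
cv2.imwrite('pics/p8.png',cv2.resize(im[v-30:v+30,u-40:u+40],(800,600),interpolation=cv2.INTER_CUBIC))
h=cv2.cvtColor(im,cv2.COLOR_BGR2HSV);bx=(u-20,v-30,40,40);z=o["eef_pos"][2]-.033
print("y");blobs("side",seg(h,(20,120,100),(35,255,255),bx),z+.003,d,2)
print("r");blobs("side",seg(h,(0,120,70),(8,255,255),bx)|seg(h,(172,100,70),(180,255,255),bx),z,d,2)
print("brass");blobs("side",seg(h,(12,100,80),(22,255,255),bx),.107,d,3)
```

```text
t 11.9 pos [0.5235 0.0249 0.1588] row [ 0.0052 -0.0025  0.0113] [ 0.0002 -0.0001  0.    ] mm [ 3.1 -1.5  6.8]
36.014892443885095
y
side [354, 197, 3, 4, 6] [355.  198.5] w [ 0.5352 -0.0191  0.1288] ang 74.3 size [0.006 0.017] [ 0.535  -0.0194  0.1298]
side [350, 206, 8, 12, 68] [353.3 211.2] w [ 0.5126 -0.0626  0.1288] ang 73.8 size [0.018 0.046] [0.5614 0.0383 0.0332]
r
side [356, 202, 2, 2, 4] [356.5 202.5] w [ 0.5342 -0.0315  0.1258] ang 64.2 size [0.006 0.009] [ 0.5349 -0.0298  0.1253]
brass
side [331, 183, 1, 3, 3] [331. 184.] w [0.509  0.0833 0.107 ] ang 70.0 size [  nan 0.018] [ 0.4752 -0.0047  0.1783]
side [353, 196, 4, 6, 12] [354.6 198.3] w [0.546  0.0062 0.107 ] ang 81.6 size [0.01  0.025] [ 0.5354 -0.0158  0.1272]
side [356, 207, 5, 11, 20] [357.2 211. ] w [ 0.5329 -0.0423  0.107 ] ang 62.4 size [0.012 0.044] [ 0.5339 -0.0394  0.1135]
side [350, 208, 4, 7, 15] [351.1 211.2] w [ 0.5181 -0.0381  0.107 ] ang 81.6 size [0.007 0.027] [ 0.5145 -0.0448  0.114 ]h.py:27: RuntimeWarning: invalid value encountered in sqrt
  a=V[:,1]*np.sign(V[0,1]); out.append((mu,np.degrees(np.arctan2(a[1],a[0])),4*np.sqrt(e)))
```

View pics/p8.png

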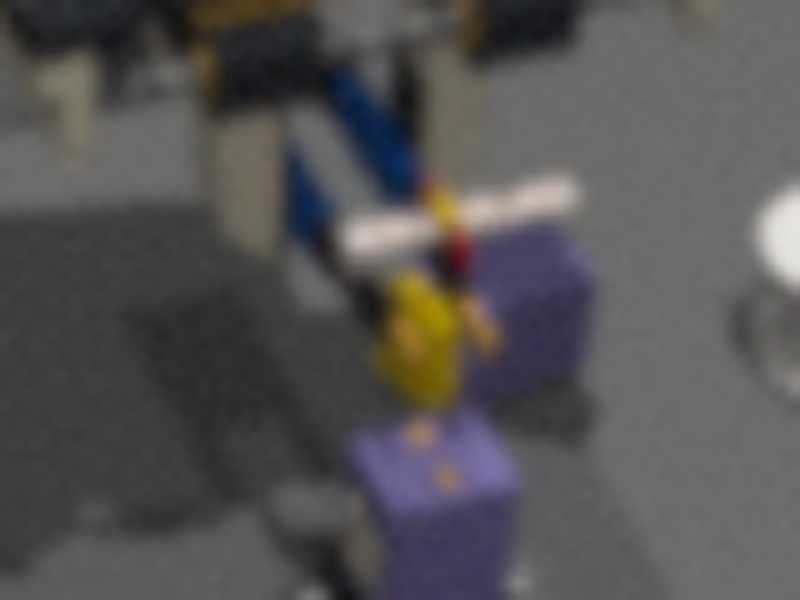

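The pointer and rider are aligned (both at world x 0.535). The tips are over the relay at about (0.524, -0.05), roughly 37 mm above its top.

```bash
python3 -c "
from h import *
print(order.sign_off())"
```

```text
the job is handed in; nothing more can be done
None
```

The job is handed in, with no verdict returned: the proud relay was pressed to its stop and shows no yellow band, and the tweezers are held level about 37 mm above it, with the pointer on the rider to within about 1 mm by my last side-camera reading.

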